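# Move the snap-in dust cover to the stocked bin

### The arm

A 7-joint arm with a two-finger parallel gripper is mounted at the origin on the work surface. World frame = base frame: x ahead of the robot, y to its left, z up, the work surface at z = 0. Lengths are in m, angles in rad, forces in N, time in s.
With the tool pointing down it reaches from about 0.425 to 0.925 m from the base axis. Payload 6.8 kg.
Tool frame: the origin (TCP) lies at the very end of the fingers, on their centre line; the grasp point (between the pads) lies 19 mm behind it; z points along the fingers, y is the direction in which the jaws open and shut (so a half turn about z gives the same grasp; the last joint's range is limited). The gripper opens to 85 mm and grips with 20 to 120 N. Pads are 22 mm wide; open, the fingers measure 114 mm over their backs; the gripper's body (76 mm by 85 mm) begins 54 mm behind the grasp point. The pads swing forward as they close: fully open they stand 13 mm farther back than shut.
Start: joints at [-1.312, 0.477, 0.022, 1.555, -0.011, 1.109, -0.083], TCP at [0.242, 0.63, 0.231] pointing down, gripper open.
Joint ranges: [-2.96, 2.96], [-0.34, 2.1], [-1.41, 1.46], [0.24, 2.44], [-1.37, 4.51], [0.17, 1.92], [-2.96, 2.96]. Speed limits (rad/s): [2.39, 2.39, 3.14, 3.14, 3.14, 3.14, 3.14].

### API

Orientations are given as a rotation vector (axis times angle).
In Python, from bench import monitor, viewer, job gives the robot as it stands. The module is installed in compiled form; this text tells all that it offers.
- The arm moves only by the tool drive_tool, never from a script. Its argument "commands" is a list of rows, each an object with "linear": the shift along the tool's x, y, z in m, a list of three; "dr": the turn, a rotation vector about the tool's x, y, z in degrees, a list of three; "jaw": the closure, from 0 (fully open) to 1 (shut). A call has 1 to 8 rows; each row shifts and turns the pose as measured when the row begins, along the tool's axes as they then stand; what a row does not reach is not made up. A row lasts 1/8 s, in which the tool goes at most 62.5 mm and 10.7 degrees, less where a joint would pass 70% of its speed; a pose out of reach is approached as far as the arm can. A call is refused whole if a number of a shift passes 0.0625 or a number of a turn 10.7, either way. A call with a gripper value outside its range is refused whole. The fingers move at their own pace and stop on an object; "force" is the grip in N (left out, the last holds). Time passes only in rows, so rows that do not move let the fingers close. It gives the time, the measured TCP pose, the force and the opening at its end, in the units of the state.
- monitor.get_obs(): the state, without advancing time (a new reading comes with each control period).
- viewer.grab_frame(name): name is "side" or "top"; returns the picture (400x640x3 uint8, red, green, blue); there is no depth.
- viewer.calibration(name): a dict with "K" (3x3 intrinsics, pixels), "R" (3x3) and "t" (3): a world point X has camera coordinates R X + t. Camera axes: x right, y down, z forward; pixel columns grow to the right and rows downward; lengths in m; the calibration is good to about 2 mm. A picture is of the moment at which its call begins. calibration takes no time and is no camera call.
- job.hand_in(): hands the job in, once; it reports no verdict.
The state is a dict: "clock": time; "joints": joint angles; "qvel": joint speeds; "tau": joint torques, N m; "tcp_pos": TCP position; "orientation": TCP orientation; "contact_force": force on the tool from outside, world axes, zero at the start; "moment": the same for the moment, N m; "grip_width": finger opening in m.
Only numpy, scipy, OpenCV 4.12 (cv2) and the standard library are available. Lean on these libraries where they do the work, as an engineer would, in place of code of your own. Each camera call takes 0.05 s, during which the arm holds its last target.

### The job

The bin that holds the cover is now empty, so move its grey dust cover over to the red bin that holds the oil seals: pinch the two yellow side tabs together to free the cover, lift it off, and gently press it down into the other bin until it sits level and stays locked there when you let go. The plastic is brittle, so do not pinch, pull or press hard, and leave everything else where it is.

Things in the scene. Friction and masses are not known exactly. Their poses are not given: they have to be found in the camera images.
- cover: Loose grey dust cover, 130 g with its two yellow tabs (mass varies by up to 40%): a plate 120 (its x) by 60 (its y) by 6 mm. Origin: centre of the underside, z up through the plate. Same either way round (half turn about z). It starts locked in the empty bin, its axes along that bin's.
- tab_left: Yellow upright tab at the cover's +y side: a blade 24 (x) by 5 (y) by 54 mm high, measured from the cover's underside. Origin: middle of its thickness, at the underside; axes as the cover's. At rest the origin is 28.5 mm from the cover's middle, and the two blades measure 62 mm over their outer faces. A tab breaks above 60 N.
- tab_right: The same tab mirrored, at the cover's -y side.
- grip_mid (a point): Point midway between the two tabs, 40 mm above the cover's underside, where to pinch along the cover's y. Each tab slides straight inwards on a spring, 4.5 N at rest to 11 N at a rigid stop after 7 mm (then 48 mm over both). At its foot a square bolt 5 mm high sticks out to 36.5 mm from the middle; it clears the locking ledge once drawn in 5 mm.
- bin_empty: Fixed red bin with a blank yellow label on its front (-x) face, nothing inside, and the cover locked in it. 150 (x) by 96 (y) by 70 mm, with a dark collar 154 by 99 mm on its mouth, 94 mm high, its sloping lead-in lip 97 mm. Origin: centre of its underside.
- seat_empty (a point): Point in the middle of the empty bin's mouth, 84 mm above its origin: the underside of the locked cover. A black spring frame pushes the cover up with 8 N; two ledges (36 mm long, above the bolts at the middle of the long sides, inner edges 32 mm from the middle) hold it. With the bolts drawn in the cover rises 4 mm by itself, then lifts freely. Breaks above 45 N.
- bin_full: The same fixed red bin with two black oil seals inside and no cover: 150 (x) by 96 (y) by 70 mm, with a dark collar 154 by 99 mm on its mouth, 94 mm high, its sloping lead-in lip 97 mm. Origin: centre of its underside. Its opening is 128 (x) by 64 (y) mm, with ledges and spring frame as in the empty bin. Its collar is shimmed up to 8 mm above or below these heights, not shown by the pose.
- seat_full (a point): Nominal middle of the full bin's mouth, 84 mm above its origin; true locked height differs by up to 8 mm. Coming down with tabs pinched, the cover meets the spring frame 4 mm above locked height; push it down 4 mm (4 to 8 N) and up to 2 mm more, to a rigid stop (10 N), then let the tabs out: the bolts slide under the ledges. Unpinched, bolts land on the ledges. Breaks above 30 N.
- seal_full (a joint): How far the spring frame in the bin of oil seals is pushed down, m: 0 free, 0.004 with the cover locked, 0.006 at its stop (reading too coarse to steer by).
- stock1: Black oil seal, ring 52 mm across, 12 mm high, loose in the full bin; to stay in it.
- stock2: The other oil seal in the full bin, alike.
- seal_loose: Bystander: black oil seal 60 mm across, 10 mm high, lying on the bench; origin centre of underside.
- seal_rusty: Bystander: brown oil seal 68 mm across, 10 mm high, lying on the bench; origin centre of underside.
- tin: Bystander: grey tin, 74 mm across, 95 mm high, standing; origin centre of underside.
- jar: Bystander: jar 60 mm across, 85 mm high, standing; origin centre of underside.
- brush: Bystander: small brush lying on the bench.
- caliper: Bystander: steel caliper lying on the bench, 170 mm long.
Things that resemble listed ones, but are neither listed nor needed, are in the scene too. Leave any purple look-alike of the bin_empty alone.

How it is judged:
On the way:
1. the cover is free and lifted at least 40 mm out of the empty bin (z of cover in the frame of bin_empty above 0.124 m), for 0.1 s.
At the end, for the whole second after the job is handed in: The cover rests, released and level (within 2 degrees), in the mouth of the bin with the oil seals, locked: both tabs sprung out to within 2 mm of rest with their bolts under the ledges, holding the spring frame at least 3 mm down (4 mm when locked); centred within 6 mm, yaw within 5 degrees (value of joint seal_full above 0.003 m and horizontal distance between cover and bin_full below 0.006 m and z of cover in the frame of bin_full between 0.074 and 0.0935 m and angle between the x axis of cover and the x axis of bin_full, either way round below 0.09 rad and angle between cover's own z axis and vertical below 0.035 rad and y of tab_left in the frame of cover above 0.0265 m and y of tab_right in the frame of cover below -0.0265 m and linear speed of cover below 0.01 m/s); the robot touches nothing.
It fails at once if a tab is pinched with more than 60 N (contact force between the fingers and tab_left above 60 N or contact force between the fingers and tab_right above 60 N).
It fails at once if the cover is torn at with more than 45 N in the empty bin, or pressed with more than 30 N into the full one (contact force between cover and bin_empty above 45 N or contact force between cover and bin_full above 30 N).
It fails at once if the arm or gripper presses on a bin with more than 20 N (contact force between any of the arm, the fingers and bin_empty above 20 N or contact force between any of the arm, the fingers and bin_full above 20 N).
It fails at once if a bystander is moved by more than 20 mm (distance of any of seal_loose, seal_rusty, tin, jar, brush, caliper from where it was at the start of the episode above 0.02 m).
It fails at once if an oil seal is moved out of the full bin (distance of any of stock1, stock2 from where it was at the start of the episode above 0.06 m).
It also fails if it takes over 72 s, if anything falls off the work surface, if the arm or the gripper's body presses on something with over 40 N, if the wrist force passes 120 N, or if a joint passes its speed limit or range.

## Working session

There is one attempt and no reset: what is moved stays moved. The work goes in short steps, Python scripts to look and compute and a tool call to move; the robot and the scene stay as the last step left them, time stands still between calls to the robot, and variables do not carry over. Pictures are saved under pics/ and viewed, and the job is handed in when it is done.

Besides the shell and the picture viewer there is one more tool, called after "Request:" as a command line: name --argument value ..., lists and objects as JSON in quotes. drive_tool: Moves the arm, as the interface text tells. Its arguments: {"type":"object","properties":{"commands":{"type":"array"},"force":{"type":"number"}},"required":["commands"]}

```bash
mkdir -p pics
python3 - <<'E'
from bench import monitor, viewer, job
import cv2
print(monitor.get_obs())
for n in ("side","top"):
    im=viewer.grab_frame(n); cv2.imwrite(f"pics/{n}0.png",im[:,:,::-1])
    c=viewer.calibration(n); print(n,c)
E
```

```text
{'clock': 0.0, 'joints': array([-1.31211124,  0.47777384,  0.02232141,  1.55646255, -0.01147554,
        1.10929805, -0.08309086]), 'qvel': array([ 7.16941982e-04, -4.74711962e-04,  7.30706421e-04,  1.18090468e-04,
       -1.77792221e-04, -1.92798085e-03,  2.88086788e-05]), 'tau': array([-1.76553658e-04, -5.96442676e+01,  1.60809137e+00, -2.81197232e+01,
        1.24973714e-02,  9.14697011e-03,  5.17239968e-06]), 'tcp_pos': array([0.24186233, 0.62954142, 0.23033829]), 'orientation': array([-5.72797372e-01, -3.08874416e+00,  2.83410399e-03]), 'contact_force': array([-0.68654916, -0.17017775, -0.55561644]), 'moment': array([-0.03949497, -0.00990178,  0.00593617]), 'grip_width': 0.08546418854925163}
side {'K': array([[488.63836686,   0.        , 320.43869927],
       [  0.        , 488.63836686, 196.09352669],
       [  0.        ,   0.        ,   1.        ]]), 'R': array([[ 0.79287902, -0.60934892, -0.00606251],
       [-0.32151717, -0.40986245, -0.85360382],
       [ 0.51765777,  0.67875376, -0.52088748]]), 't': array([-0.46909838,  0.28181227,  0.98182373])}
top {'K': array([[445.22977727,   0.        , 315.59942801],
       [  0.        , 445.22977727, 198.23961437],
       [  0.        ,   0.        ,   1.        ]]), 'R': array([[-0.00739732, -0.99995259, -0.0063326 ],
       [-0.98102756,  0.00848389, -0.19368263],
       [ 0.19372717,  0.00477972, -0.9810438 ]]), 't': array([6.43989109e-04, 6.27363693e-01, 1.40796182e+00])}
```

View pics/side0.png

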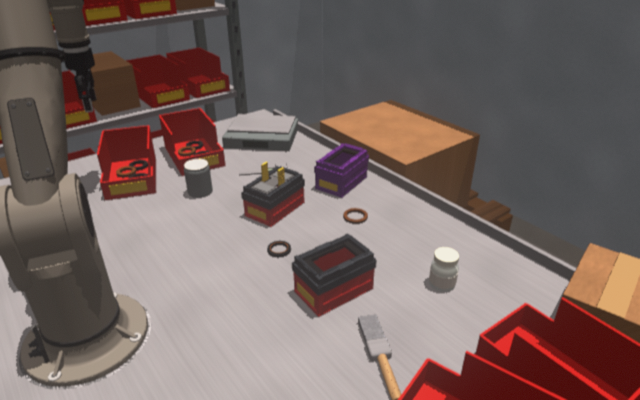

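View pics/top0.png

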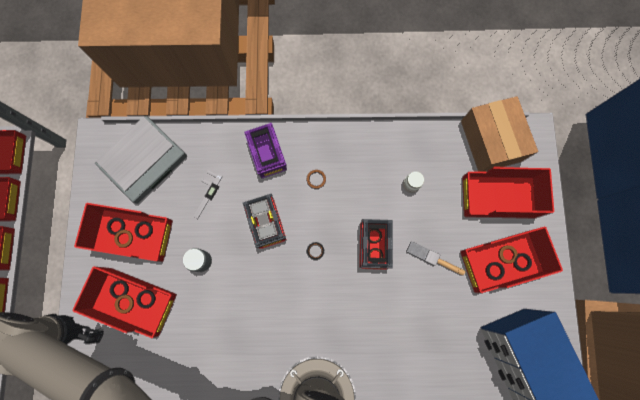

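The side view shows the covered bin at about (273,190), the open bin at (335,272) and the purple look-alike at (341,168). The top view has the covered bin at about (264,221) and the bin with two seals at (376,245). I'll zoom in next.

Run:
```python
import cv2, numpy as np
t=cv2.imread("pics/top0.png"); s=cv2.imread("pics/side0.png")
a=cv2.resize(t[185:265,225:305],(480,480),interpolation=cv2.INTER_CUBIC)
b=cv2.resize(t[205:285,335:415],(480,480),interpolation=cv2.INTER_CUBIC)
cv2.imwrite("pics/ztop.png",cv2.resize(np.hstack([a,b]),(800,400)))
a=cv2.resize(s[150:230,225:325],(400,320),interpolation=cv2.INTER_CUBIC)
b=cv2.resize(s[230:310,285:385],(400,320),interpolation=cv2.INTER_CUBIC)
cv2.imwrite("pics/zside.png",np.hstack([a,b]))
```

```text
(no output)
```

View pics/ztop.png

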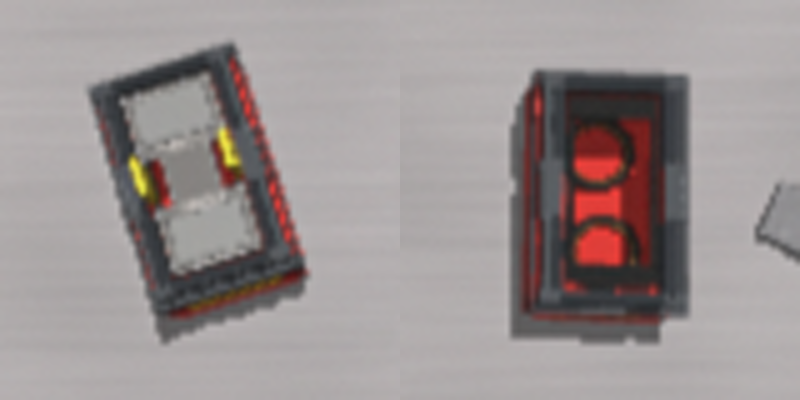

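View pics/zside.png

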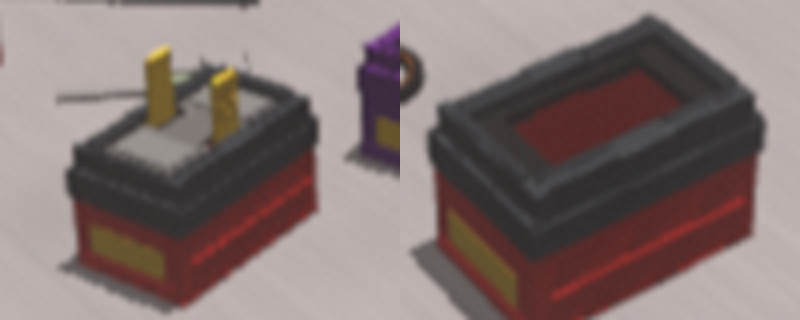

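```bash
cat > h.py <<'E'
import cv2, numpy as np
from bench import monitor, viewer, job
C={n:viewer.calibration(n) for n in("side","top")}
def ray(n,u,v):
    c=C[n];d=c["R"].T@np.linalg.solve(c["K"],[u,v,1.]);o=-c["R"].T@c["t"];return o,d
def plane(n,p,z):
    o,d=ray(n,*p);return o+d*(z-o[2])/d[2]
def proj(n,X):
    c=C[n];x=c["K"]@(c["R"]@np.asarray(X,float)+c["t"]);return x[:2]/x[2]
def tri(p,q):
    A=[];b=[]
    for n,u in(("side",p),("top",q)):
        o,d=ray(n,*u);d/=np.linalg.norm(d);P=np.eye(3)-np.outer(d,d);A.append(P);b.append(P@o)
    x=np.linalg.lstsq(np.vstack(A),np.hstack(b),rcond=None)[0]
    return x,[proj("side",x)-p,proj("top",x)-q]
E
python3 - <<'E'
from h import *
im=cv2.imread("pics/top0.png"); 
hsv=cv2.cvtColor(im,cv2.COLOR_BGR2HSV)
for name,(x0,x1,y0,y1) in dict(empty=(225,305,185,265),full=(345,402,205,285)).items():
    sub=im[y0:y1,x0:x1]; h=hsv[y0:y1,x0:x1]
    m=((h[...,2]<105)&(h[...,1]>20)&(h[...,1]<130)).astype(np.uint8)*255
    cs,_=cv2.findContours(m,cv2.RETR_EXTERNAL,cv2.CHAIN_APPROX_NONE)
    c=max(cs,key=cv2.contourArea)
    r=cv2.minAreaRect(c); box=cv2.boxPoints(r)+[x0,y0]
    for z in(.094,):
        P=np.array([plane("top",p,z) for p in box]); print(name,z,P.round(4).tolist(),P.mean(0).round(4),[np.linalg.norm(P[i]-P[i-1]).round(4) for i in range(4)])
    cv2.imwrite(f"pics/m_{name}.png",cv2.resize(np.hstack([m,h[...,1],h[...,2]]),None,fx=3,fy=3,interpolation=0))
    y=((h[...,0]>20)&(h[...,0]<35)&(h[...,1]>130)&(h[...,2]>100)).astype(np.uint8)
    k,l,st,ce=cv2.connectedComponentsWithStats(y)
    for i in range(1,k):
        if st[i,4]>5: print("yel",ce[i]+[x0,y0],st[i],plane("top",ce[i]+[x0,y0],.138).round(4))
ims=cv2.imread("pics/side0.png");h=cv2.cvtColor(ims,cv2.COLOR_BGR2HSV)
y=((h[...,0]>20)&(h[...,0]<35)&(h[...,1]>130)&(h[...,2]>80)).astype(np.uint8)
k,l,st,ce=cv2.connectedComponentsWithStats(y[150:320,220:400])
for i in range(1,k):
    if st[i,4]>5:print("side",ce[i]+[220,150],st[i])
print(im[225:250:6,345:402:3].tolist()[2])
E
```

```text
empty 0.094 [[0.6083, 0.2304, 0.094], [0.636, 0.1379, 0.094], [0.4857, 0.0921, 0.094], [0.4591, 0.1829, 0.094]] [0.5473 0.1608 0.094 ] [np.float64(0.1566), np.float64(0.0966), np.float64(0.1571), np.float64(0.0946)]
yel [270.31578947 214.42105263] [44 26  4  8 19] [0.5622 0.1362 0.138 ]
yel [252.5 219.8] [26 31  4  8 20] [0.5458 0.1912 0.138 ]
full 0.094 [[0.5489, -0.1426, 0.094], [0.548, -0.2446, 0.094], [0.3936, -0.2384, 0.094], [0.3943, -0.1385, 0.094]] [ 0.4712 -0.191   0.094 ] [np.float64(0.1546), np.float64(0.1021), np.float64(0.1546), np.float64(0.0999)]
side [264.05882353 165.11764706] [42 12  5  7 17]
side [280.11111111 169.16666667] [58 17  6  5 18]
side [265.42105263 173.63157895] [43 20  5  9 19]
side [280.83333333 180.83333333] [59 30  5  3  6]
side [326.3        184.53333333] [100  31  15   8  30]
[[172, 170, 175], [173, 172, 177], [173, 172, 177], [173, 172, 178], [112, 112, 114], [41, 44, 105], [81, 78, 80], [97, 93, 91], [45, 45, 85], [56, 62, 225], [56, 61, 225], [53, 58, 215], [28, 27, 54], [29, 30, 97], [44, 42, 48], [85, 81, 81], [172, 171, 176], [177, 177, 181], [177, 177, 181]]
```

Run:
```python
from h import *
t=cv2.imread("pics/top0.png"); s=cv2.imread("pics/side0.png")
a=cv2.resize(t[200:236,244:280],(400,400),interpolation=0)
b=cv2.resize(s[152:190,252:290],(400,400),interpolation=0)
cv2.imwrite("pics/ztab.png",np.hstack([a,b]))
for n,r in(("top",1),("side",1)):
  for base,yaw in(((.5473,.1608),.297),):
    c,si=np.cos(yaw),np.sin(yaw);R=np.array([[c,-si],[si,c]])
    for sy in(1,-1):
      for z in(.138,.094):
        print(n,sy,z,[proj(n,[*(np.array(base)+R@[x,sy*y]),z]).round(1).tolist() for x in(-.012,.012) for y in(.026,.031)])
```

```text
top 1 0.138 [[255.3, 225.4], [253.8, 225.9], [253.2, 218.1], [251.6, 218.6]]
top 1 0.094 [[257.2, 227.3], [255.7, 227.7], [255.2, 220.2], [253.7, 220.6]]
top -1 0.138 [[271.5, 220.4], [273.0, 219.9], [269.3, 213.1], [270.8, 212.6]]
top -1 0.094 [[272.9, 222.4], [274.4, 221.9], [270.8, 215.3], [272.3, 214.9]]
side 1 0.138 [[259.8, 166.0], [258.4, 165.5], [265.7, 162.6], [264.3, 162.1]]
side 1 0.094 [[261.0, 180.3], [259.6, 179.8], [266.8, 176.8], [265.4, 176.3]]
side -1 0.138 [[274.8, 171.3], [276.2, 171.8], [280.6, 167.8], [282.1, 168.3]]
side -1 0.094 [[275.7, 185.8], [277.1, 186.4], [281.4, 182.2], [282.8, 182.7]]
```

View pics/ztab.png

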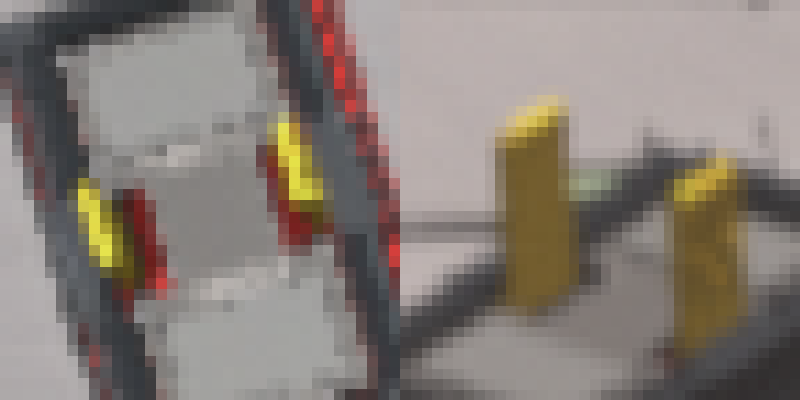

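Run:
```python
from h import *
L=tri((264.,162.7),(252.7,220.0));R=tri((280.5,168.4),(270.5,214.35))
print(L,R); l,r=L[0],R[0]
print((l+r)/2, np.linalg.norm(l-r), np.arctan2(-(l-r)[0],(l-r)[1]))
# planes at .138
for n,p,q in(("side",(264.,162.7),(280.5,168.4)),("top",(252.7,220.0),(270.5,214.35))):
    a,b=plane(n,p,.138),plane(n,q,.138);print(n,(a+b)/2,np.linalg.norm(a-b),np.arctan2(-(a-b)[0],(a-b)[1]))
```

```text
(array([0.54560857, 0.19013843, 0.13899356]), [array([-0.23352699,  0.03154699]), array([ 0.09815519, -0.18099093])]) (array([0.56275417, 0.13526828, 0.13895635]), [array([-0.19753702,  0.02963629]), array([ 0.08328718, -0.14868484])])
[0.55418137 0.16270336 0.13897496] 0.05748658046930898 0.30286293762841926
side [0.55568953 0.16409168 0.138     ] 0.057551702201015055 0.3006687290439359
top [0.55381809 0.16310122 0.138     ] 0.057598088790316665 0.30416839121579264
```

Run:
```python
from h import *
t=cv2.imread("pics/top0.png"); s=cv2.imread("pics/side0.png")
a=cv2.resize(t[212:278,350:400],(600,792)[:2],interpolation=0)
cv2.imwrite("pics/zf1.png",cv2.resize(t[214:274,346:406],(600,600),interpolation=0))
cv2.imwrite("pics/zf2.png",cv2.resize(s[230:315,287:387],(800,680),interpolation=0)[:600])
cv2.imwrite("pics/ze1.png",cv2.resize(t[190:250,234:294],(600,600),interpolation=0))
cv2.imwrite("pics/ze2.png",cv2.resize(s[160:230,233:313],(640,560),interpolation=0))
```

```text
(no output)
```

View pics/zf1.png

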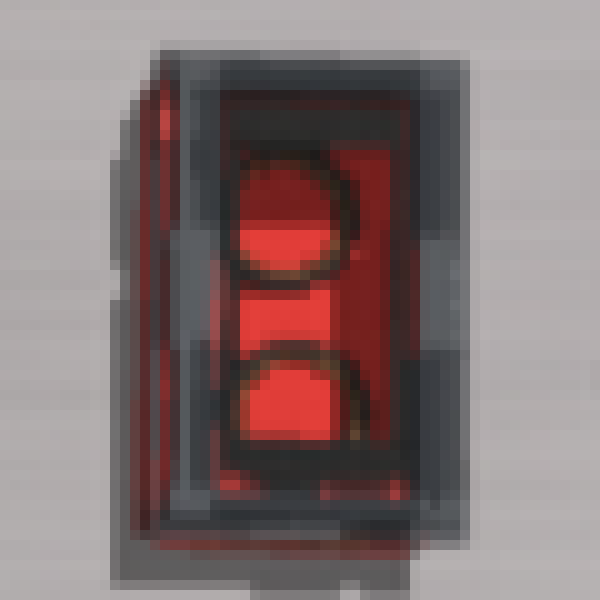

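View pics/zf2.png

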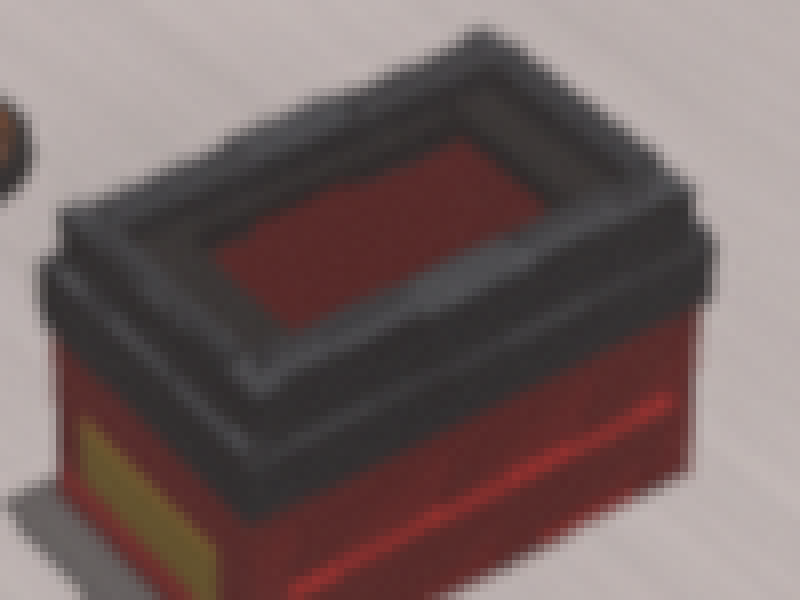

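View pics/ze1.png

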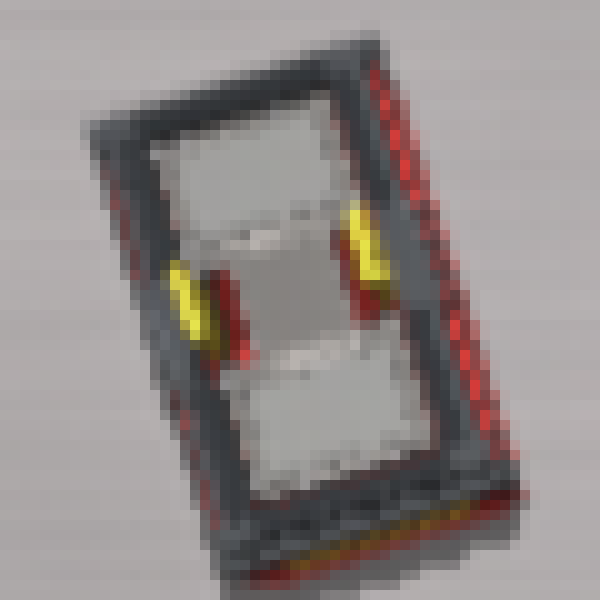

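View pics/ze2.png

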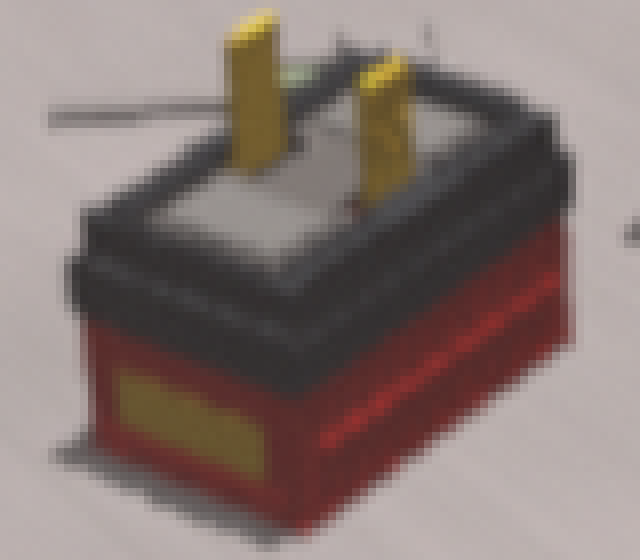

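Run:
```python
from h import *
E=np.array([(85,210),(345,52),(555,116),(288,290)])/8+[233-.5,160-.5]
F=np.array([(65,212),(483,28),(690,188),(255,388)])/8+[287-.5,230-.5]
for nm,K in(("E",E),("F",F)):
  for z in(.089,.094,.097,.100,.104):
    P=np.array([plane("side",p,z) for p in K]);d=[np.linalg.norm(P[i]-P[i-1]).round(4).item() for i in range(4)]
    e=P[1]-P[0]+P[2]-P[3]
    print(nm,z,P.mean(0).round(4),d,np.arctan2(e[1],e[0]).round(3))
# top: outer dark outline
F=np.array([(158,55),(468,55),(468,545),(150,535)])/10+[346-.5,214-.5]
P=np.array([plane("top",p,.09) for p in F]);print(P.round(4),P.mean(0))
E=np.array([(90,128),(378,38),(520,480),(230,570)])/10+[234-.5,190-.5]
P=np.array([plane("top",p,.09) for p in E]);print(P.round(4),P.mean(0))
# inside opening of top: full
```

```text
E 0.089 [0.5591 0.172  0.089 ] [0.09, 0.1374, 0.0915, 0.1429] 0.301
E 0.094 [0.5545 0.1643 0.094 ] [0.0893, 0.1363, 0.0908, 0.1418] 0.301
E 0.097 [0.5517 0.1597 0.097 ] [0.0889, 0.1357, 0.0904, 0.1412] 0.301
E 0.1 [0.549  0.1552 0.1   ] [0.0885, 0.1351, 0.09, 0.1405] 0.301
E 0.104 [0.5453 0.149  0.104 ] [0.0879, 0.1343, 0.0894, 0.1397] 0.301
F 0.089 [ 0.4852 -0.1865  0.089 ] [0.0885, 0.1438, 0.0916, 0.1432] -0.043
F 0.094 [ 0.4812 -0.1914  0.094 ] [0.0879, 0.1427, 0.0909, 0.1421] -0.043
F 0.097 [ 0.4788 -0.1943  0.097 ] [0.0875, 0.142, 0.0905, 0.1415] -0.043
F 0.1 [ 0.4764 -0.1973  0.1   ] [0.0871, 0.1414, 0.09, 0.1408] -0.043
F 0.104 [ 0.4732 -0.2012  0.104 ] [0.0865, 0.1405, 0.0895, 0.1399] -0.043
[[ 0.5526 -0.1504  0.09  ]
 [ 0.5518 -0.2496  0.09  ]
 [ 0.3968 -0.2433  0.09  ]
 [ 0.4006 -0.1437  0.09  ]] [ 0.47546512 -0.19674044  0.09      ]
[[0.6104 0.2318 0.09  ]
 [0.6393 0.139  0.09  ]
 [0.4952 0.0921 0.09  ]
 [0.4674 0.1839 0.09  ]] [0.55306664 0.1617391  0.09      ]
```

Run:
```python
from h import *
s=cv2.imread("pics/side0.png")
cv2.imwrite("pics/zb.png",cv2.resize(s[275:317,287:387],(800,336),interpolation=cv2.INTER_CUBIC))
for nm,l,r in(("F",np.array((60,492))/8+[286.5,229.5],np.array((690,472))/8+[286.5,229.5]),("E",np.array((92,442))/8+[232.5,159.5],np.array((572,345))/8+[232.5,159.5])):
    a,b=plane("side",l,0),plane("side",r,0);print(nm,a,b,(a+b)/2,np.linalg.norm(a-b),np.hypot(.15,.096), np.arctan2(*(b-a)[1::-1])+np.arctan2(.096,.15))
```

```text
F [ 0.40432114 -0.14682006  0.        ] [ 0.5485219  -0.24881376  0.        ] [ 0.47642152 -0.19781691  0.        ] 0.17662551446614197 0.17808986495586995 -0.04629764788439261
E [0.4713398 0.1915337 0.       ] [0.63950036 0.14000557 0.        ] [0.55542008 0.16576963 0.        ] 0.17587814907201185 0.17808986495586995 0.2719749693600427
```

View pics/zb.png

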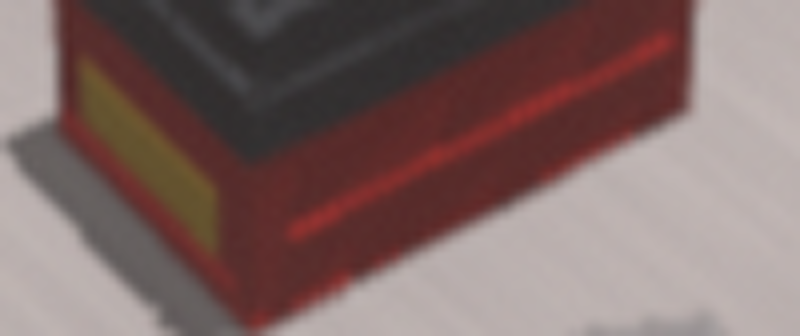

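```bash
cat >> h.py <<'E'
from scipy.spatial.transform import Rotation as Ro
def goal(x,y,z,yaw,flip=True):
    a=yaw+(np.pi if flip else 0)
    return np.array([x,y,z]),Ro.from_matrix(np.array([[np.cos(a),np.sin(a),0],[np.sin(a),-np.cos(a),0],[0,0,-1.]]))
def rem(x,y,z,yaw,n=1):
    o=monitor.get_obs();p=o["tcp_pos"];R=Ro.from_rotvec(o["orientation"])
    g,G=goal(x,y,z,yaw);dr=(R.inv()*G).as_rotvec()
    print("tcp",p.round(4),"t",round(o["clock"],2),"F",o["contact_force"].round(2),"M",o["moment"].round(2),"w",round(o["grip_width"],4),"j",o["joints"].round(2))
    Rk=R
    for k in range(n):
        print(" mm",(Rk.inv().apply(g-p)/n*1e3).round(2),"deg",np.degrees(dr/n).round(2)); Rk=Rk*Ro.from_rotvec(dr/n)
E
python3 -c "
from h import *
rem(.554,.163,.231,.302,14)"
```

```text
tcp [0.2419 0.6296 0.2304] t 0.1 F [0.01 0.11 0.11] M [-0.01 -0.   -0.08] w 0.0853 j [-1.31  0.48  0.02  1.56 -0.01  1.11 -0.08]
 mm [-32.76 -23.12   0.  ] deg [-0.01 -0.   -2.74]
 mm [-31.62 -24.66  -0.  ] deg [-0.01 -0.   -2.74]
 mm [-30.41 -26.14  -0.  ] deg [-0.01 -0.   -2.74]
 mm [-2.912e+01 -2.756e+01 -1.000e-02] deg [-0.01 -0.   -2.74]
 mm [-2.777e+01 -2.892e+01 -1.000e-02] deg [-0.01 -0.   -2.74]
 mm [-2.636e+01 -3.021e+01 -1.000e-02] deg [-0.01 -0.   -2.74]
 mm [-2.489e+01 -3.144e+01 -1.000e-02] deg [-0.01 -0.   -2.74]
 mm [-2.336e+01 -3.259e+01 -2.000e-02] deg [-0.01 -0.   -2.74]
 mm [-2.178e+01 -3.367e+01 -2.000e-02] deg [-0.01 -0.   -2.74]
 mm [-2.014e+01 -3.467e+01 -2.000e-02] deg [-0.01 -0.   -2.74]
 mm [-1.847e+01 -3.559e+01 -3.000e-02] deg [-0.01 -0.   -2.74]
 mm [-1.675e+01 -3.643e+01 -3.000e-02] deg [-0.01 -0.   -2.74]
 mm [-1.499e+01 -3.719e+01 -3.000e-02] deg [-0.01 -0.   -2.74]
 mm [-13.19 -37.86  -0.04] deg [-0.01 -0.   -2.74]
```

Request:
drive_tool --commands '[{"linear": [-0.033, -0.023, 0], "dr": [0, 0, -2.7], "jaw": 0}, {"linear": [-0.032, -0.025, 0], "dr": [0, 0, -2.7], "jaw": 0}, {"linear": [-0.03, -0.026, 0], "dr": [0, 0, -2.7], "jaw": 0}, {"linear": [-0.029, -0.028, 0], "dr": [0, 0, -2.7], "jaw": 0}, {"linear": [-0.028, -0.029, 0], "dr": [0, 0, -2.7], "jaw": 0}, {"linear": [-0.026, -0.03, 0], "dr": [0, 0, -2.7], "jaw": 0}, {"linear": [-0.025, -0.031, 0], "dr": [0, 0, -2.7], "jaw": 0}, {"linear": [-0.023, -0.033, 0], "dr": [0, 0, -2.7], "jaw": 0}]' --force 25

```text
clock: 1.1
tcp_pos: [0.422, 0.3565, 0.2268]
orientation: [0.047, -3.136, 0.01]
contact_force: [0.5, 1.0, -0.1]
grip_width: 0.0853
```

```bash
python3 -c "
from h import *
rem(.554,.163,.22,.302,8)"
```

```text
tcp [0.422  0.3565 0.2268] t 1.1 F [ 0.5   0.97 -0.06] M [0.04 0.01 0.03] w 0.0853 j [-0.85  0.28  0.04  1.85 -0.01  1.01  0.8 ]
 mm [-15.78 -24.66   0.92] deg [-0.04 -0.04 -1.95]
 mm [-14.93 -25.19   0.91] deg [-0.04 -0.04 -1.95]
 mm [-14.06 -25.68   0.91] deg [-0.04 -0.04 -1.95]
 mm [-13.18 -26.14   0.9 ] deg [-0.04 -0.04 -1.95]
 mm [-12.28 -26.58   0.89] deg [-0.04 -0.04 -1.95]
 mm [-11.37 -26.98   0.88] deg [-0.04 -0.04 -1.95]
 mm [-10.45 -27.35   0.87] deg [-0.04 -0.04 -1.95]
 mm [ -9.51 -27.69   0.86] deg [-0.04 -0.04 -1.95]
```

Request:
drive_tool --commands '[{"linear": [-0.016, -0.025, 0], "dr": [0, 0, -2], "jaw": 0}, {"linear": [-0.015, -0.025, 0], "dr": [0, 0, -2], "jaw": 0}, {"linear": [-0.014, -0.026, 0], "dr": [0, 0, -2], "jaw": 0}, {"linear": [-0.013, -0.026, 0], "dr": [0, 0, -2], "jaw": 0}, {"linear": [-0.012, -0.027, 0], "dr": [0, 0, -2], "jaw": 0}, {"linear": [-0.011, -0.027, 0], "dr": [0, 0, -2], "jaw": 0}, {"linear": [-0.01, -0.027, 0], "dr": [0, 0, -2], "jaw": 0}, {"linear": [-0.009, -0.025, 0], "dr": [0, 0, -1.5], "jaw": 0}]'

```text
clock: 2.1
tcp_pos: [0.5554, 0.1558, 0.2248]
orientation: [0.479, -3.094, 0.013]
contact_force: [0.1, 0.4, 0.6]
grip_width: 0.0854
```

```bash
python3 -c "
from h import *
rem(.554,.163,.2,.302,1)"
```

```text
tcp [0.5554 0.1558 0.2248] t 2.1 F [0.12 0.45 0.59] M [ 0.02 -0.01  0.05] w 0.0854 j [-0.47  0.33  0.11  1.8  -0.03  1.03  1.53]
 mm [-1.18  7.44 24.71] deg [-0.37 -0.7   0.31]
```

Request:
drive_tool --commands '[{"linear": [-0.001, 0.004, 0.02], "dr": [-0.3, -0.7, 0.3], "jaw": 0}, {"linear": [0, 0.003, 0.02], "dr": [0, 0, 0], "jaw": 0}, {"linear": [0, 0, 0.01], "dr": [0, 0, 0], "jaw": 0}]'

```text
clock: 2.48
tcp_pos: [0.5556, 0.1591, 0.1734]
orientation: [-0.464, 3.106, -0.003]
contact_force: [-0.6, -0.2, -0.8]
grip_width: 0.0856
```

Run:
```python
from h import *
rem(.554,.163,.102,.302,1)
s=viewer.grab_frame("side")[:,:,::-1];t=viewer.grab_frame("top")[:,:,::-1]
a=cv2.resize(s[110:230,215:335],(400,400),interpolation=cv2.INTER_CUBIC)
b=cv2.resize(t[160:260,215:315],(400,400),interpolation=cv2.INTER_CUBIC)
cv2.imwrite("pics/v1.png",np.hstack([a,b]))
```

```text
tcp [0.5556 0.1591 0.1734] t 2.48 F [-0.62 -0.21 -0.82] M [ 0.06  0.09 -0.01] w 0.0856 j [-0.47  0.38  0.1   1.86 -0.05  0.91  1.52]
 mm [ 0.52  4.33 71.44] deg [-0.14  0.06 -0.3 ]
```

View pics/v1.png

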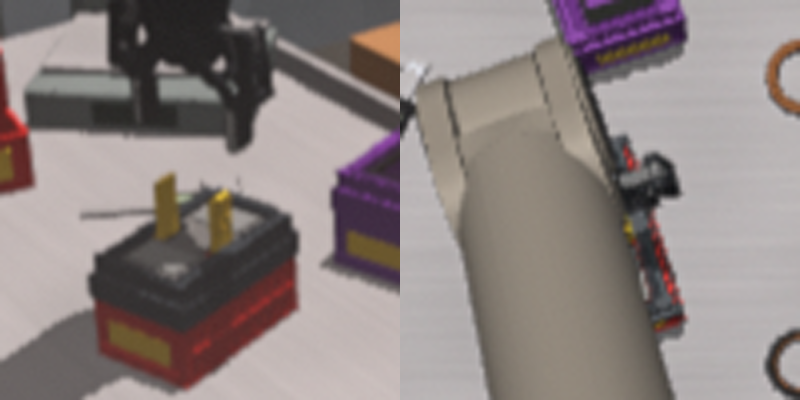

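The side view shows open fingers above the two tabs, with tips at about (145,140) and (236,150) in the crop. The tabs lie between them, so I'll descend.

Request:
drive_tool --commands '[{"linear": [0.0005, 0.004, 0.01], "dr": [0, 0, -0.3], "jaw": 0}, {"linear": [0, 0.0005, 0.01], "dr": [0, 0, 0], "jaw": 0}, {"linear": [0, 0, 0], "dr": [0, 0, 0], "jaw": 0}]'

```text
clock: 2.95
tcp_pos: [0.5541, 0.164, 0.1532]
orientation: [-0.474, 3.103, -0.003]
contact_force: [-0.6, -0.3, -0.2]
grip_width: 0.0854
```

Run:
```python
from h import *
rem(.554,.163,.102,.302,1)
```

```text
tcp [0.5541 0.164  0.1532] t 2.95 F [-0.57 -0.3  -0.23] M [ 0.01 -0.01 -0.01] w 0.0854 j [-0.47  0.4   0.1   1.87 -0.05  0.86  1.52]
 mm [ 0.49 -0.82 51.22] deg [-0.13  0.11  0.07]
```

Request:
drive_tool --commands '[{"linear": [0, -0.001, 0.015], "dr": [0, 0, 0], "jaw": 0}, {"linear": [0, 0, 0.015], "dr": [0, 0, 0], "jaw": 0}, {"linear": [0, 0, 0.012], "dr": [0, 0, 0], "jaw": 0}, {"linear": [0, 0, 0.007], "dr": [0, 0, 0], "jaw": 0}, {"linear": [0, 0, 0], "dr": [0, 0, 0], "jaw": 0}]'

```text
clock: 3.58
tcp_pos: [0.5544, 0.1627, 0.1004]
orientation: [-0.474, 3.104, -0.004]
contact_force: [-0.5, 0.4, 1.3]
grip_width: 0.0854
```

Run:
```python
from h import *
rem(.554,.163,.103,.302,1)
s=viewer.grab_frame("side")[:,:,::-1]
cv2.imwrite("pics/v2.png",cv2.resize(s[120:230,215:325],(600,600),interpolation=cv2.INTER_CUBIC))
```

```text
tcp [0.5544 0.1627 0.1004] t 3.58 F [-0.46  0.43  1.32] M [-0.03  0.06 -0.02] w 0.0854 j [-0.46  0.48  0.09  1.91 -0.06  0.76  1.53]
 mm [ 0.33  0.42 -2.64] deg [-0.14  0.07  0.06]
```

View pics/v2.png

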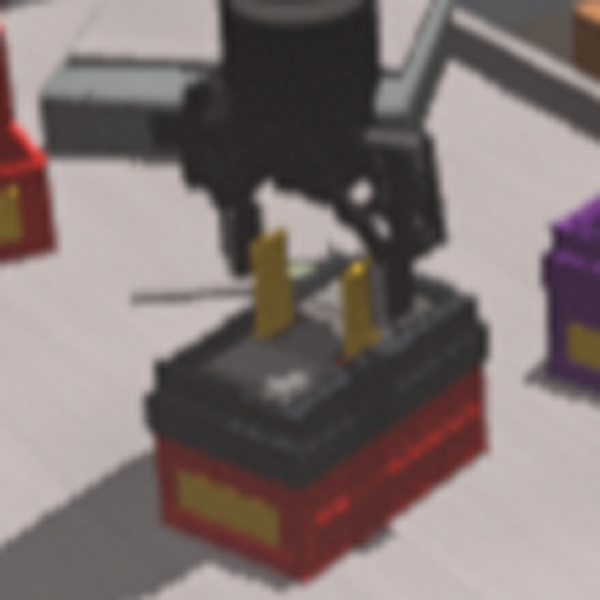

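Request:
drive_tool --commands '[{"linear": [0, 0, 0], "dr": [0, 0, 0], "jaw": 0.2}, {"linear": [0, 0, 0], "dr": [0, 0, 0], "jaw": 0.3}, {"linear": [0, 0, 0], "dr": [0, 0, 0], "jaw": 0.4}, {"linear": [0, 0, 0], "dr": [0, 0, 0], "jaw": 0.5}, {"linear": [0, 0, 0], "dr": [0, 0, 0], "jaw": 0.6}, {"linear": [0, 0, 0], "dr": [0, 0, 0], "jaw": 1}, {"linear": [0, 0, 0], "dr": [0, 0, 0], "jaw": 1}]' --force 25

```text
clock: 4.5
tcp_pos: [0.5548, 0.1654, 0.1063]
orientation: [-0.477, 3.1, 0.002]
contact_force: [-1.9, -1.0, 4.9]
grip_width: 0.0463
```

Run:
```python
from h import *
rem(.554,.163,.103,.302,1)
s=viewer.grab_frame("side")[:,:,::-1]
cv2.imwrite("pics/v3.png",cv2.resize(s[120:230,215:325],(600,600),interpolation=cv2.INTER_CUBIC))
```

```text
tcp [0.5548 0.1654 0.1063] t 4.5 F [-1.86 -0.98  4.93] M [0.04 0.59 0.  ] w 0.0463 j [-0.47  0.47  0.09  1.91 -0.06  0.77  1.53]
 mm [ 1.52 -2.07  3.32] deg [0.03 0.29 0.18]
```

View pics/v3.png

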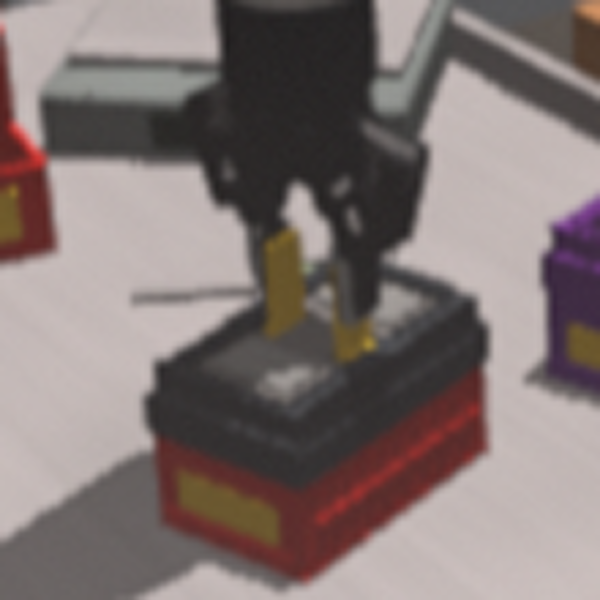

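Request:
drive_tool --commands '[{"linear": [0, 0, -0.004], "dr": [0, 0, 0], "jaw": 1}, {"linear": [0, 0, -0.005], "dr": [0, 0, 0], "jaw": 1}, {"linear": [0, 0, -0.008], "dr": [0, 0, 0], "jaw": 1}, {"linear": [0, 0, -0.012], "dr": [0, 0, 0], "jaw": 1}, {"linear": [0, 0, -0.02], "dr": [0, 0, 0], "jaw": 1}, {"linear": [0, 0, -0.02], "dr": [0, 0, 0], "jaw": 1}, {"linear": [0, 0, -0.02], "dr": [0, 0, 0], "jaw": 1}, {"linear": [0, 0, -0.015], "dr": [0, 0, 0], "jaw": 1}]'

```text
clock: 5.55
tcp_pos: [0.5543, 0.1636, 0.2154]
orientation: [-0.475, 3.101, -0.001]
contact_force: [0.0, -0.3, -1.2]
grip_width: 0.0464
```

Run:
```python
from h import *
rem(.4755,-.197,.21,-.043,10)
s=viewer.grab_frame("side")[:,:,::-1]
cv2.imwrite("pics/v4.png",cv2.resize(s[80:230,195:345],(600,600),interpolation=cv2.INTER_CUBIC))
```

```text
tcp [0.5543 0.1636 0.2154] t 5.55 F [ 0.   -0.33 -1.17] M [0.   0.01 0.  ] w 0.0464 j [-0.48  0.33  0.11  1.82 -0.04  0.99  1.52]
 mm [ 18.31 -32.05   0.49] deg [-0.    0.03  1.99]
 mm [ 17.19 -32.67   0.5 ] deg [-0.    0.03  1.99]
 mm [ 16.04 -33.24   0.51] deg [-0.    0.03  1.99]
 mm [ 14.88 -33.78   0.51] deg [-0.    0.03  1.99]
 mm [ 13.7  -34.27   0.52] deg [-0.    0.03  1.99]
 mm [ 12.5  -34.73   0.52] deg [-0.    0.03  1.99]
 mm [ 11.29 -35.14   0.53] deg [-0.    0.03  1.99]
 mm [ 10.07 -35.51   0.53] deg [-0.    0.03  1.99]
 mm [  8.83 -35.84   0.54] deg [-0.    0.03  1.99]
 mm [  7.58 -36.12   0.54] deg [-0.    0.03  1.99]
```

View pics/v4.png

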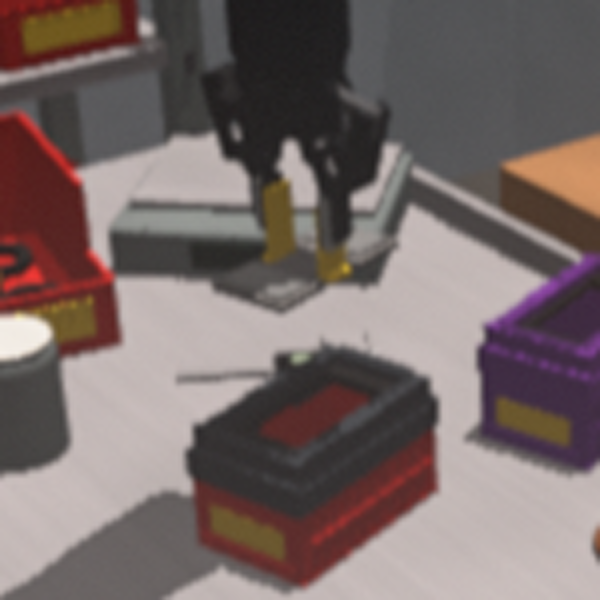

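Request:
drive_tool --commands '[{"linear": [0.018, -0.032, 0], "dr": [0, 0, 2], "jaw": 1}, {"linear": [0.017, -0.033, 0], "dr": [0, 0, 2], "jaw": 1}, {"linear": [0.016, -0.033, 0], "dr": [0, 0, 2], "jaw": 1}, {"linear": [0.015, -0.034, 0], "dr": [0, 0, 2], "jaw": 1}, {"linear": [0.014, -0.034, 0], "dr": [0, 0, 2], "jaw": 1}, {"linear": [0.012, -0.035, 0], "dr": [0, 0, 2], "jaw": 1}, {"linear": [0.011, -0.035, 0], "dr": [0, 0, 2], "jaw": 1}, {"linear": [0.01, -0.035, 0], "dr": [0, 0, 2], "jaw": 1}]'

```text
clock: 6.6
tcp_pos: [0.4907, -0.129, 0.2163]
orientation: [-0.034, 3.133, 0.005]
contact_force: [-0.1, 0.0, -0.8]
grip_width: 0.0464
```

Run:
```python
from h import *
rem(.4755,-.197,.21,-.043,4)
```

```text
tcp [ 0.4907 -0.129   0.2163] t 6.6 F [-0.07  0.05 -0.77] M [-0.    0.    0.02] w 0.0464 j [-0.12  0.21  0.3   1.99 -0.08  0.94  1.81]
 mm [  4.17 -16.92   1.49] deg [0.05 0.12 0.93]
 mm [  3.9  -16.99   1.51] deg [0.05 0.12 0.93]
 mm [  3.62 -17.05   1.53] deg [0.05 0.12 0.93]
 mm [  3.33 -17.1    1.55] deg [0.05 0.12 0.93]
```

Request:
drive_tool --commands '[{"linear": [0.004, -0.017, 0], "dr": [0, 0, 0.9], "jaw": 1}, {"linear": [0.004, -0.017, 0], "dr": [0, 0.2, 0.9], "jaw": 1}, {"linear": [0.004, -0.017, 0.002], "dr": [0.1, 0.2, 0.9], "jaw": 1}, {"linear": [0.002, -0.01, 0.002], "dr": [0, 0, 0.9], "jaw": 1}, {"linear": [0, 0, 0], "dr": [0, 0, 0], "jaw": 1}]'

```text
clock: 7.22
tcp_pos: [0.4757, -0.1932, 0.2114]
orientation: [0.071, 3.14, 0.003]
contact_force: [0.4, 0.1, -1.4]
grip_width: 0.0463
```

Run:
```python
from h import *
rem(.4755,-.197,.18,-.043,1)
```

```text
tcp [ 0.4757 -0.1932  0.2114] t 7.22 F [ 0.36  0.06 -1.4 ] M [-0.03 -0.02 -0.03] w 0.0463 j [-0.03  0.24  0.34  1.98 -0.1   0.94  1.89]
 mm [ 0.04 -3.84 31.35] deg [ 0.1   0.02 -0.13]
```

Request:
drive_tool --commands '[{"linear": [0, -0.003, 0.015], "dr": [0.1, 0, 0], "jaw": 1}, {"linear": [0, -0.001, 0.015], "dr": [0, 0, 0], "jaw": 1}, {"linear": [0, 0, 0], "dr": [0, 0, 0], "jaw": 1}]'

```text
clock: 7.6
tcp_pos: [0.4757, -0.1954, 0.1785]
orientation: [-0.066, -3.14, -0.001]
contact_force: [-0.7, -0.2, -1.8]
grip_width: 0.0461
```

Run:
```python
from h import *
rem(.4755,-.197,.15,-.043,1)
s=viewer.grab_frame("side")[:,:,::-1];t=viewer.grab_frame("top")[:,:,::-1]
cv2.imwrite("pics/s5.png",s);cv2.imwrite("pics/t5.png",t)
cv2.imwrite("pics/v5.png",cv2.resize(s[200:320,270:400],(780,720),interpolation=cv2.INTER_CUBIC)[:600])
cv2.imwrite("pics/v5t.png",cv2.resize(t[205:285,335:415],(560,560),interpolation=cv2.INTER_CUBIC))
```

```text
tcp [ 0.4757 -0.1954  0.1785] t 7.6 F [-0.65 -0.22 -1.83] M [ 0.02 -0.01  0.03] w 0.0461 j [-0.01  0.28  0.34  2.01 -0.12  0.87  1.92]
 mm [ 0.13 -1.65 28.46] deg [ 0.05 -0.05  0.06]
```

View pics/v5.png

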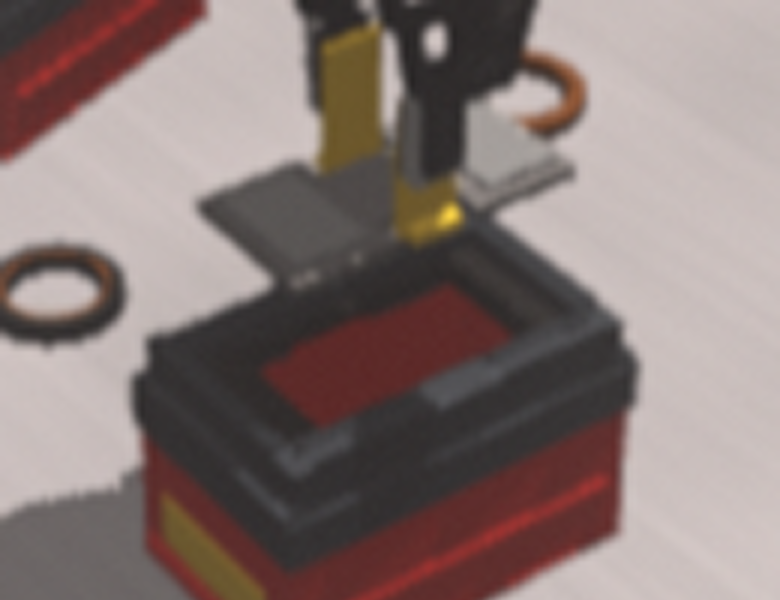

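View pics/v5t.png

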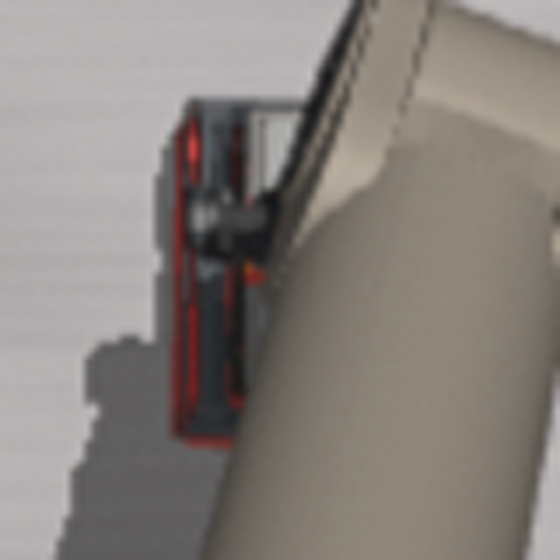

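Run:
```python
from h import *
f=lambda x,y:np.array((x,y))/6+[269.5,199.5]
l,r=f(197,203),f(575,163)
for z in(.156,.160,.164,.168):
    a,b=plane("side",l,z),plane("side",r,z);print(z,(a+b)/2,np.linalg.norm(a-b),np.arctan2(*(b-a)[1::-1])+np.arctan2(.06,.12))
```

```text
0.156 [ 0.48338339 -0.18941194  0.156     ] 0.1342913328572689 -0.020166937876411384
0.16 [ 0.47981531 -0.19377754  0.16      ] 0.13338569042072593 -0.020166937876411162
0.164 [ 0.47624722 -0.19814315  0.164     ] 0.1324800479841832 -0.020166937876411883
0.168 [ 0.47267914 -0.20250876  0.168     ] 0.13157440554764036 -0.020166937876411106
```

Request:
drive_tool --commands '[{"linear": [0, -0.0005, 0.015], "dr": [0, 0, 0], "jaw": 1}, {"linear": [0, 0, 0.015], "dr": [0, 0, 0], "jaw": 1}, {"linear": [0, 0, 0.01], "dr": [0, 0, 0], "jaw": 1}, {"linear": [0, 0, 0.008], "dr": [0, 0, 0], "jaw": 1}, {"linear": [0, 0, 0], "dr": [0, 0, 0], "jaw": 1}]'

```text
clock: 8.32
tcp_pos: [0.4768, -0.196, 0.1284]
orientation: [0.066, 3.139, 0.001]
contact_force: [0.1, 0.6, -0.9]
grip_width: 0.0462
```

Run:
```python
from h import *
rem(.4755,-.196,.125,-.043,1)
s=viewer.grab_frame("side")[:,:,::-1]
cv2.imwrite("pics/v6.png",cv2.resize(s[200:320,270:400],(780,720),interpolation=cv2.INTER_CUBIC)[:600])
```

```text
tcp [ 0.4768 -0.196   0.1284] t 8.32 F [ 0.14  0.63 -0.89] M [ 0.01 -0.03  0.02] w 0.0462 j [ 0.01  0.36  0.32  2.05 -0.16  0.76  1.95]
 mm [ 1.29 -0.02  3.35] deg [0.03 0.08 0.07]
```

View pics/v6.png

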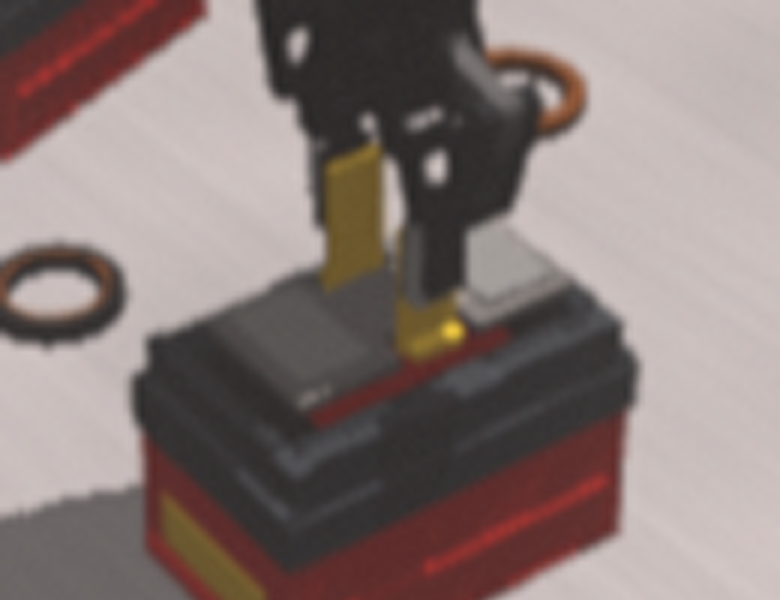

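Request:
drive_tool --commands '[{"linear": [0.001, 0, 0.003], "dr": [0, 0, 0], "jaw": 1}, {"linear": [0, 0, 0.003], "dr": [0, 0, 0], "jaw": 1}, {"linear": [0, 0, 0.002], "dr": [0, 0, 0], "jaw": 1}, {"linear": [0, 0, 0], "dr": [0, 0, 0], "jaw": 1}]'

```text
clock: 8.88
tcp_pos: [0.4768, -0.1964, 0.1212]
orientation: [0.066, 3.137, -0.0]
contact_force: [0.9, 0.1, -1.2]
grip_width: 0.0461
```

Run:
```python
from h import *
rem(.4755,-.196,.115,-.043,1)
```

```text
tcp [ 0.4768 -0.1964  0.1212] t 8.88 F [ 0.88  0.13 -1.22] M [-0.03 -0.   -0.06] w 0.0461 j [ 0.01  0.37  0.31  2.05 -0.17  0.74  1.96]
 mm [1.33 0.33 6.17] deg [0.   0.25 0.07]
```

Request:
drive_tool --commands '[{"linear": [0.001, 0, 0.002], "dr": [0, 0.2, 0], "jaw": 1}, {"linear": [0, 0, 0.002], "dr": [0, 0, 0], "jaw": 1}, {"linear": [0, 0, 0], "dr": [0, 0, 0], "jaw": 1}]'

```text
clock: 9.25
tcp_pos: [0.4759, -0.1963, 0.117]
orientation: [0.066, 3.14, 0.0]
contact_force: [-0.1, 0.8, -1.4]
grip_width: 0.0463
```

Run:
```python
from h import *
rem(.4755,-.196,.115,-.043,1)
s=viewer.grab_frame("side")[:,:,::-1]
cv2.imwrite("pics/v7.png",cv2.resize(s[200:320,270:400],(780,720),interpolation=cv2.INTER_CUBIC)[:600])
```

```text
tcp [ 0.4759 -0.1963  0.117 ] t 9.25 F [-0.12  0.75 -1.41] M [ 0.    0.01 -0.  ] w 0.0463 j [ 0.02  0.37  0.31  2.06 -0.17  0.73  1.96]
 mm [0.4  0.33 2.04] deg [0.   0.05 0.07]
```

View pics/v7.png

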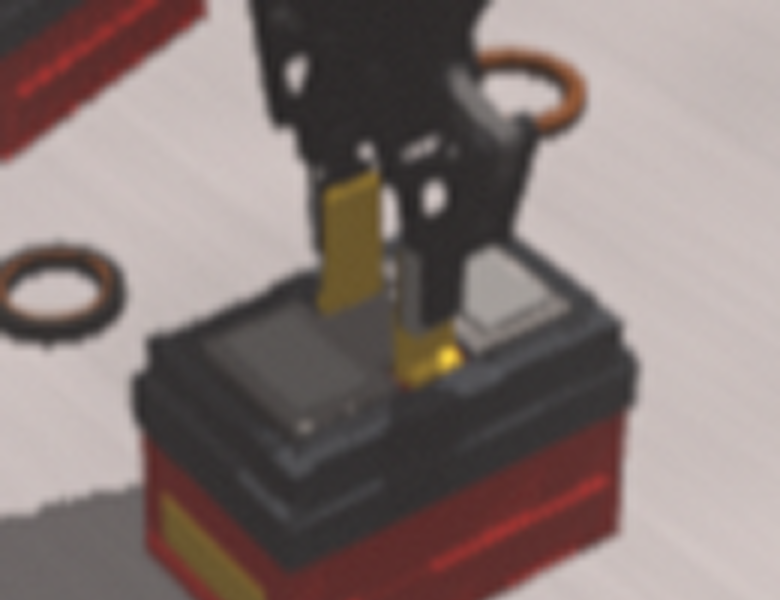

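Request:
drive_tool --commands '[{"linear": [0, 0, 0.002], "dr": [0, 0, 0], "jaw": 1}, {"linear": [0, 0, 0.001], "dr": [0, 0, 0], "jaw": 1}]'

```text
clock: 9.55
tcp_pos: [0.476, -0.1964, 0.1143]
orientation: [0.066, 3.14, 0.0]
contact_force: [-2.8, -0.9, 2.6]
grip_width: 0.0462
```

Request:
drive_tool --commands '[{"linear": [0, 0, 0.001], "dr": [0, 0, 0], "jaw": 1}, {"linear": [0, 0, 0.001], "dr": [0, 0, 0], "jaw": 1}]'

```text
clock: 9.8
tcp_pos: [0.4761, -0.1964, 0.1126]
orientation: [0.066, 3.139, 0.0]
contact_force: [-1.4, 1.8, 4.4]
grip_width: 0.0463
```

Request:
drive_tool --commands '[{"linear": [0, 0, 0.001], "dr": [0, 0, 0], "jaw": 1}, {"linear": [0, 0, 0.001], "dr": [0, 0, 0], "jaw": 1}]'

```text
clock: 10.05
tcp_pos: [0.4761, -0.1965, 0.1109]
orientation: [0.066, 3.139, 0.001]
contact_force: [-3.2, 1.2, 6.1]
grip_width: 0.0465
```

Request:
drive_tool --commands '[{"linear": [0, 0, 0.001], "dr": [0, 0, 0], "jaw": 1}]'

```text
clock: 10.18
tcp_pos: [0.4761, -0.1964, 0.1101]
orientation: [0.066, 3.139, 0.001]
contact_force: [-2.9, 1.4, 8.0]
grip_width: 0.0459
```

Request:
drive_tool --commands '[{"linear": [0, 0, 0.001], "dr": [0, 0, 0], "jaw": 1}]'

```text
clock: 10.3
tcp_pos: [0.4761, -0.1965, 0.1094]
orientation: [0.066, 3.139, 0.001]
contact_force: [-2.9, 1.0, 6.9]
grip_width: 0.0465
```

Request:
drive_tool --commands '[{"linear": [0, 0, 0.001], "dr": [0, 0, 0], "jaw": 1}]'

```text
clock: 10.42
tcp_pos: [0.4761, -0.1964, 0.1088]
orientation: [0.066, 3.139, 0.002]
contact_force: [-5.1, 1.3, 12.9]
grip_width: 0.046
```

Run:
```python
from h import *
rem(.4755,-.196,.109,-.043,1)
s=viewer.grab_frame("side")[:,:,::-1]
cv2.imwrite("pics/v8.png",cv2.resize(s[200:320,270:400],(780,720),interpolation=cv2.INTER_CUBIC)[:600])
```

```text
tcp [ 0.4761 -0.1964  0.1088] t 10.43 F [-5.07  1.34 12.91] M [ 0.24  0.87 -0.03] w 0.046 j [ 0.02  0.39  0.31  2.06 -0.18  0.71  1.97]
 mm [ 0.63  0.42 -0.24] deg [0.06 0.1  0.05]
```

View pics/v8.png

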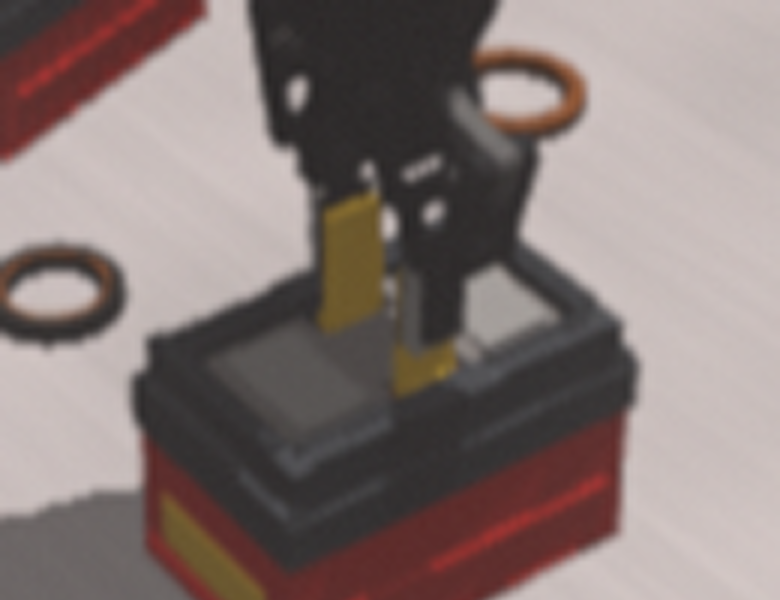

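Request:
drive_tool --commands '[{"linear": [0, 0, 0.0005], "dr": [0, 0, 0], "jaw": 0.4}, {"linear": [0, 0, 0.0005], "dr": [0, 0, 0], "jaw": 0.25}, {"linear": [0, 0, 0], "dr": [0, 0, 0], "jaw": 0}, {"linear": [0, 0, 0], "dr": [0, 0, 0], "jaw": 0}]'

```text
clock: 10.98
tcp_pos: [0.4764, -0.1968, 0.1078]
orientation: [0.066, 3.138, 0.001]
contact_force: [0.1, -0.8, 0.3]
grip_width: 0.0853
```

Run:
```python
from h import *
rem(.4755,-.196,.109,-.043,1)
s=viewer.grab_frame("side")[:,:,::-1]
cv2.imwrite("pics/v9.png",cv2.resize(s[200:320,270:400],(780,720),interpolation=cv2.INTER_CUBIC)[:600])
```

```text
tcp [ 0.4764 -0.1968  0.1078] t 10.97 F [ 0.11 -0.79  0.3 ] M [ 0.01  0.01 -0.04] w 0.0853 j [ 0.02  0.39  0.31  2.06 -0.18  0.71  1.97]
 mm [ 0.96  0.76 -1.16] deg [0.03 0.15 0.05]
```

View pics/v9.png

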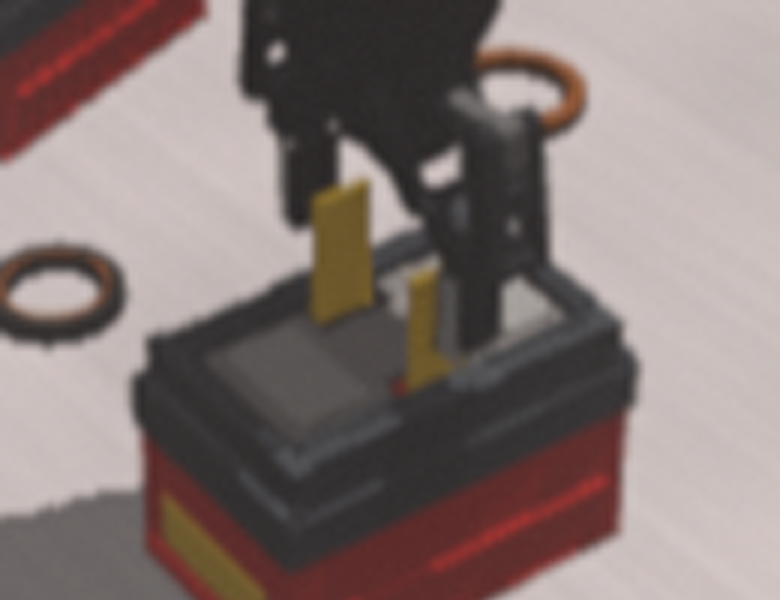

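The tabs have sprung out and the wrist force is about zero. I'll go straight up and check.

Request:
drive_tool --commands '[{"linear": [0, 0.0005, -0.01], "dr": [0, 0, 0], "jaw": 0}, {"linear": [0, 0, -0.02], "dr": [0, 0, 0], "jaw": 0}, {"linear": [0, 0, -0.03], "dr": [0, 0, 0], "jaw": 0}, {"linear": [0, 0, -0.04], "dr": [0, 0, 0], "jaw": 0}, {"linear": [0, 0.04, -0.02], "dr": [0, 0, 0], "jaw": 0}, {"linear": [0, 0.05, 0], "dr": [0, 0, 0], "jaw": 0}, {"linear": [0, 0.05, 0], "dr": [0, 0, 0], "jaw": 0}, {"linear": [0, 0.05, 0], "dr": [0, 0, 0], "jaw": 0}]'

```text
clock: 12.02
tcp_pos: [0.4861, -0.0063, 0.2374]
orientation: [0.083, 3.131, -0.001]
contact_force: [0.3, 0.0, 0.1]
grip_width: 0.085
```

Request:
drive_tool --commands '[{"linear": [0, 0.03, 0], "dr": [0, 0, 0], "jaw": 0}, {"linear": [0, 0, 0], "dr": [0, 0, 0], "jaw": 0}, {"linear": [0, 0, 0], "dr": [0, 0, 0], "jaw": 0}]'

```text
clock: 12.4
tcp_pos: [0.4878, 0.0283, 0.2393]
orientation: [0.073, 3.129, 0.001]
contact_force: [0.1, -0.1, -0.1]
grip_width: 0.0854
```

Run:
```python
from h import *
rem(.4755,-.196,.109,-.043,1)
s=viewer.grab_frame("side")[:,:,::-1];t=viewer.grab_frame("top")[:,:,::-1]
cv2.imwrite("pics/s10.png",s);cv2.imwrite("pics/t10.png",t)
cv2.imwrite("pics/v10.png",cv2.resize(s[225:310,285:385],(800,680),interpolation=0)[:600])
cv2.imwrite("pics/v10t.png",cv2.resize(t[214:274,346:406],(600,600),interpolation=0))
```

```text
tcp [0.4878 0.0283 0.2393] t 12.4 F [ 0.08 -0.15 -0.09] M [-0.04  0.01 -0.02] w 0.0854 j [-0.37  0.15  0.2   2.   -0.03  0.98  1.37]
 mm [   3.53 -224.7   130.13] deg [ 0.04  0.7  -0.19]
```

View pics/v10.png

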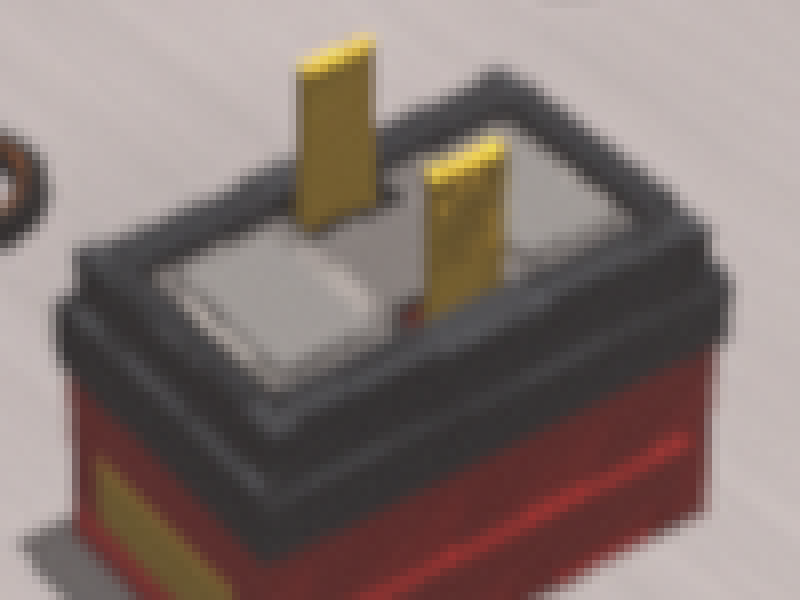

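View pics/v10t.png

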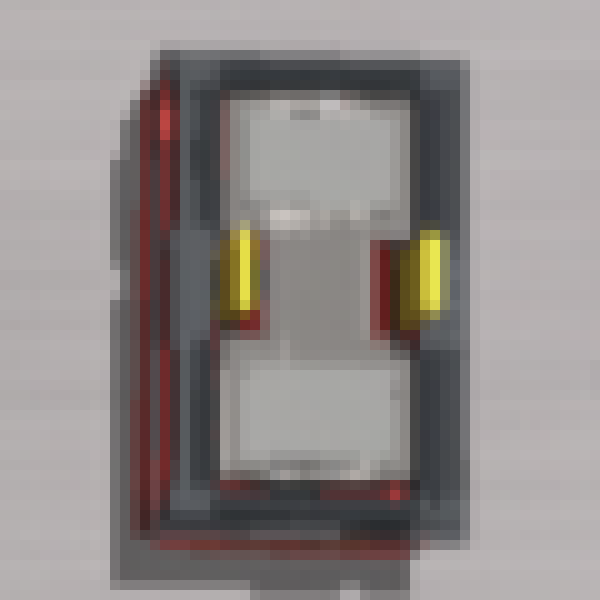

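View pics/t10.png

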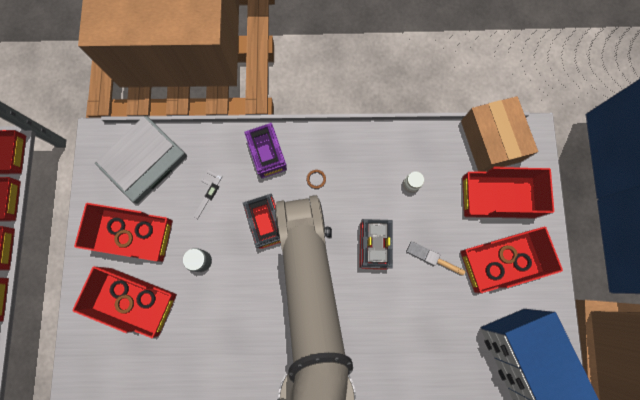

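Run:
```python
from h import *
fs=lambda x,y:np.array((x,y))/8+[284.5,224.5]
ft=lambda x,y:np.array((x,y))/10+[345.5,213.5]
L=tri(fs(337,56),ft(244,270));R=tri(fs(466,158),ft(433,270))
print(L,R);l,r=L[0],R[0];print((l+r)/2,np.linalg.norm(l-r),np.arctan2(-(l-r)[0],(l-r)[1]))
```

```text
(array([ 0.47850088, -0.16976359,  0.1431031 ]), [array([-0.1367454 ,  0.02457261]), array([ 0.05012846, -0.08285342])]) (array([ 0.47705698, -0.22667487,  0.14401635]), [array([ 0.36423681, -0.06840433]), array([-0.13260239,  0.21022761])])
[ 0.47777893 -0.19821923  0.14355973] 0.05693691350854628 -0.025365605474526976
```

```bash
python3 -c "
from h import *
print(job.hand_in())"
```

```text
the job is handed in; nothing more can be done
None
```

The grey cover is now in the red bin with the oil seals, and as far as I can measure it is level and locked. I handed the job in at about 12.5 s of the 72 s allowed; the hand-in gave no verdict.

**What I did:** I pinched the tabs at 25 N and lifted the cover about 100 mm clear of the empty bin. I then pressed it into the other bin until the wrist force rose to about 14 N at the stop. After opening the jaws I backed the arm well away.

**Last checks, from both cameras after release:**

| Check | Measured | Should be |
|---|---|---|
| Tab-to-tab distance | 56.9 mm | 57 mm at rest |
| Tab tops above the collar rim | 43.9 mm | 43.7 mm, as in the empty bin before the move |
| Offset of the cover from the bin's centre | about 2.5 mm | under 6 mm |
| Yaw difference | about 1° | under 5° |
| Level: height difference between the two tab tops | 0.9 mm, about the measuring error | 0 |

- **Locked height:** the full bin's collar came out about 4.5 mm higher than nominal, which fits its shim range of up to 8 mm.
- **Bystanders:** the top picture shows them in place, except the loose black seal, which the arm hid; I never went near it. The covered oil seals can't be seen.
- **Disagreements:** my first fit of the collar outlines was 5–7 mm off, because it included the collar's side faces. I used the tab tops and rim corners instead. The position of the cover was also uncertain by 1–2 mm between the cameras and the arm, which the fit tolerated.

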